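# Wind the bush carriage home

### The arm

A 6-joint arm with a two-finger parallel gripper is mounted at the origin on a cart in front of the work surface, level with it; the furniture and walls round the work are solid. World frame = base frame: x ahead of the robot, y to its left, z up, the work surface at z = 0. Lengths are in m, angles in rad, forces in N, time in s.
With the tool pointing down it reaches from about 0.325 to 0.85 m from the base axis. Payload 15.5 kg.
Tool frame: the origin (TCP) lies on the front face of the gripper's body, between the roots of the fingers; the fingertips stand 78 mm ahead of it and the grasp point (between the pads) lies 60 mm ahead of it; z points along the fingers, y is the line along which they close (so a half turn about z gives the same grasp; the last joint's range is limited). The gripper opens to 91 mm and grips with 3 to 60 N. Pads are 32 mm wide; open, the fingers measure 118 mm over their backs; the gripper's body (76 mm by 178 mm) begins 60 mm behind the grasp point.
Start: joints at [-1.204, 0.494, 1.345, -0, 1.302, -0.096], TCP at [0.279, -0.559, 0.292] pointing down, gripper open.
Joint ranges: [-2.91, 2.91], [-0.82, 2.16], [0.22, 2.67], [-1.22, 4.37], [0.12, 2.79], [-3.08, 3.08]. Speed limits (rad/s): [1.89, 1.89, 2.57, 3.01, 3.01, 3.01].

### API

Orientations are given as a unit quaternion [x, y, z, w].
In Python, from station import bot, ik, sensors, eyes, nets gives the robot as it stands. Calls block until the motion is done:
- bot.move_pose(position, orientation): joint-space move of the TCP to a pose.
- bot.servo_line(position, rot=None, rate=0.15): straight line of the TCP; rot=None keeps the orientation; rate is the mean speed in m/s.
- bot.set_joints(angles): joint-space move.
- bot.set_gripper(opening, grasp_force=None): finger opening in m; grasp_force is the grip in N (None keeps the last); returns when the fingers have stopped.
- bot.pause(seconds).
- ik(position, orientation): joint angles nearest the present ones, or None.
- sensors.read_state(): the state.
- eyes.grab_frame(name): name is "scene" or "top" or "wrist"; returns the picture (420x560x3 uint8, red, green, blue); there is no depth.
- eyes.camera_info(name): a dict with "fx", "fy", "cx", "cy" (pixels), "k1" (the pictures are not rectified: a ray, as slopes to the right and down, at radius r is drawn at 1 + k1 r^2 times it, then the intrinsics apply), "rvec" (rotation vector, rad) and "tvec" (3), from world to camera coordinates, as OpenCV has them; the wrist camera has in their place "mount" (4x4, takes a point from camera to tool coordinates, whose origin is the TCP and whose axes are the flange's). Camera axes: x right, y down, z forward; pixel columns grow to the right and rows downward; lengths in m; the calibration is good to about 2 mm. A picture is of the moment at which its call begins: read the wrist's pose just before it. camera_info takes no time and is no camera call.
A pose or a line that the arm cannot do raises bot.PlanningError and nothing moves.
- bot.hand_in(): hands the job in; it is judged then, once.
Trained networks look in the newest picture that a camera, given by its name, has taken for a name from the list of things; names that differ only in an ending like _2 or _b are one class to them, and where a whole thing is asked for, a point or a joint stands for the part that bears it (a point fixed in the world has none). Each returns a list of dicts, best first, with "p" (0 to 1); they miss things now and then, are a little off and sometimes report something else, mostly with a low value. They report only what shows in the picture. A call takes as long as a camera call.
- nets.trace(camera, thing): "pixels" (420x560 bool, what is visible of it) and "extent" ([centre column, centre row, width, height] in pixels, round what is visible of it).
- nets.spot_point(camera, thing): "location" ([column, row] in pixels: a listed point, or the origin of a listed thing).
The state is a dict: "time": time; "joint_pos": joint angles; "joint_vel": joint speeds; "tau": joint torques, N m; "eef_pos": TCP position; "eef_rot": TCP orientation; "force": force on the tool from outside, world axes, zero at the start; "ft_torque": the same for the moment, N m; "opening": finger opening in m; "grip_force": force on a finger pad.
Only numpy, scipy, OpenCV 4.12 (cv2) and the standard library are available. Lean on these libraries where they do the work, as an engineer would, in place of code of your own. Each camera call takes 0.05 s, during which the arm holds its last target. There are 200 camera calls.

### The job

Two small hand-cranked feed slides stand on the bench; one carries the flanged bush on its carriage, the other a square steel block. Take the crank of the slide with the bush by its loose black grip sleeve and, keeping hold of the sleeve all the way, wind the crank clockwise (seen from above) until the carriage is fully home against its stop block, then let go. Leave the other slide's crank alone.

Things in the scene. Friction and masses are not known exactly. Their poses are not given: they have to be found in the camera images.
- bush_feed_crank (a joint): Crank angle (rad) of the slide carrying the flanged bush (grey, round, 38 mm wide, 42 mm high). Grows clockwise seen from above, from 0 (carriage by the gear housing) to 4.71, a hard stop where the carriage rests against the stop block. 12.7 mm of carriage travel per rad. Starts between 0 and 0.5, stays where left, needs 2 to 3 N at the sleeve.
- bush_feed_sleeve: That crank's black grip sleeve: an upright cylinder 22 mm in diameter, 56 mm high, spinning freely on its pin. Origin on its axis, half-way up, 116 mm above the bench; z is up, x and y mean nothing. It circles the crank axis at 55 mm radius, level. The flat steel crank arm's top lies 5 mm under it (83 mm above the bench); a screw head stands 5 mm above its top.
- bush_feed_axis (a point): Point on that crank's upright axis, at the height of the sleeve's centre; its x axis points along the slide to the stop block. Slide, bolted down: plate 205x90x12 mm with the axis 41 mm from one end, over the grey gear housing (66x70 mm, top 64 mm up), the stop block at the other end, the carriage between. All but the crank is lower than 75 mm.
- block_feed_sleeve: The like grip sleeve (same shape and size, origin half-way up) of the other feed slide, which is of the same build but carries a 30 mm square steel block. To be left where it is.

How it is judged:
On the way, in this order (a step that is already met when the one before it is completed fails the run):
1. the sleeve of the bush slide's crank is gripped before the crank has been wound (contact force between the fingers and bush_feed_sleeve above 1 N and distance between the grasp point and bush_feed_sleeve below 0.045 m and value of joint bush_feed_crank below 0.9 rad), for 0.2 s.
2. the crank is about half-way round with the sleeve still in the grip (contact force between the fingers and bush_feed_sleeve above 1 N and value of joint bush_feed_crank between 2 and 4 rad), for 0.1 s.
At the end, for the whole second after the job is handed in: The bush slide's crank is within 0.31 rad (18 degrees, 4 mm of carriage travel) of its home end stop and at rest, its sleeve is released, and the other slide's sleeve is within 20 mm of where it was (value of joint bush_feed_crank above 4.4 rad and velocity of joint bush_feed_crank between -0.1 and 0.1 rad/s and contact force between the fingers and bush_feed_sleeve below 0.1 N and distance of block_feed_sleeve from where it was at the start of the episode below 0.02 m); the robot touches nothing.
It fails at once if the sleeve is let go part-way: the grasp point is more than 50 mm from the sleeve's centre while the crank is between 1.0 and 4.2 rad (value of joint bush_feed_crank between 1 and 4.2 rad and distance between the grasp point and bush_feed_sleeve above 0.05 m).
It fails at once if the other slide's crank is turned (its sleeve moved more than 20 mm) (distance of block_feed_sleeve from where it was at the start of the episode above 0.02 m).
It also fails if it takes over 45 s, if anything falls off the work surface, if the arm or the gripper's body presses on something with over 40 N, if the wrist force passes 120 N, or if a joint passes its speed limit or range.

## Working session

There is one attempt and no reset: what is moved stays moved. The work goes in short steps, each a Python script; the robot and the scene stay as the last script left them, time stands still between calls to the robot, and variables do not carry over. Pictures are saved under pics/ and viewed, at most 10 in all, crops included, and the job is handed in when it is done.

```bash
mkdir -p pics; ls
cat > h.py <<'E'
import numpy as np, cv2
from station import bot, ik, sensors, eyes, nets
from scipy.spatial.transform import Rotation as R
def ray(cam,px,st=None):
    i=eyes.camera_info(cam)
    d=np.array([(px[0]-i["cx"])/i["fx"],(px[1]-i["cy"])/i["fy"]]); u=d.copy()
    for _ in range(20): u=d/(1+i["k1"]*(u@u))
    v=np.array([u[0],u[1],1.])
    if cam=="wrist":
        M=np.array(i["mount"]); Rt=R.from_quat(st["eef_rot"]).as_matrix()
        return Rt@M[:3,3]+st["eef_pos"], Rt@M[:3,:3]@v
    Rm=R.from_rotvec(np.ravel(i["rvec"])).as_matrix()
    return -Rm.T@np.ravel(i["tvec"]), Rm.T@v
def at_z(cam,px,z,st=None):
    o,d=ray(cam,px,st); return o+d*(z-o[2])/d[2]
E
python3 - <<'E'
from h import *
s=sensors.read_state(); print(s)
for c in ("scene","top"):
    im=eyes.grab_frame(c); cv2.imwrite(f"pics/{c}0.png",im[:,:,::-1])
    for t in ("bush_feed_sleeve","bush_feed_axis","block_feed_sleeve"):
        for r in nets.spot_point(c,t): print(c,t,r["p"],r["location"],at_z(c,r["location"],.116).round(4))
E
```

```text
pics
{'time': 0.0, 'joint_pos': array([-1.20352153e+00,  4.94161927e-01,  1.34613144e+00, -3.24010176e-05,
        1.30254594e+00, -9.55005415e-02]), 'joint_vel': array([ 0.00155262, -0.00099283,  0.00042967,  0.00036148, -0.00015793,
        0.0009138 ]), 'tau': array([-5.77862986e-03, -8.78822351e+01, -3.81848216e+01,  7.04937545e-02,
        5.32372459e-02, -7.71151940e-05]), 'eef_pos': array([ 0.27890741, -0.55898186,  0.29165134]), 'eef_rot': array([ 9.73347924e-01,  2.29332574e-01, -9.99156840e-05, -6.15461744e-04]), 'force': array([0.38274561, 0.25077197, 0.0463857 ]), 'ft_torque': array([-0.01631584, -0.01698955, -0.01110371]), 'grip_force': 0.0, 'opening': 0.09163770131865374}
scene bush_feed_sleeve 0.6 [211.1, 249.3] [ 0.6203 -0.0446  0.116 ]
scene bush_feed_axis 0.89 [180.6, 253.1] [ 0.6705 -0.0103  0.116 ]
scene block_feed_sleeve 0.65 [312.2, 175.2] [ 0.5216 -0.3496  0.116 ]
top bush_feed_sleeve 0.59 [205.6, 176.7] [ 0.6221 -0.0407  0.116 ]
top bush_feed_axis 0.94 [195.8, 159.6] [ 0.6644 -0.0141  0.116 ]
top block_feed_sleeve 0.64 [333.3, 215.6] [ 0.5353 -0.3525  0.116 ]
```

View pics/top0.png

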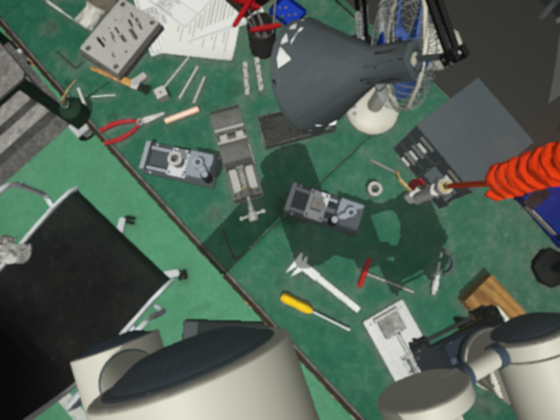

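View pics/scene0.png

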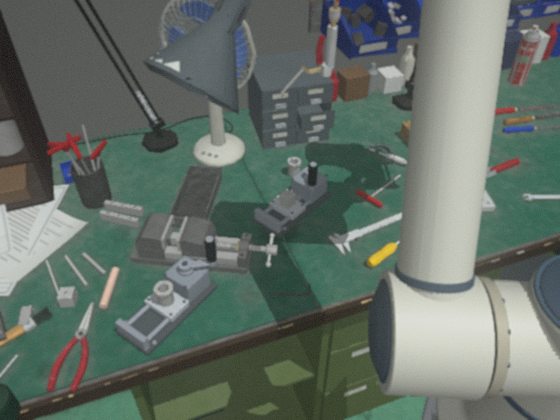

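The top view shows the bush slide at left (bush at 176,158, stop end at 148,155). The other slide, with the square block, is at (322,205). The scene view agrees: bush slide at (165,300), sleeve at (211,249), vise beside it, lamp head overhead at (205,50). Next I triangulate the obstacles and go for a wrist look.

Run:
```python
from h import *
def tri(a,b):
    o1,d1=ray("scene",a);o2,d2=ray("top",b)
    s=np.linalg.lstsq(np.c_[d1,-d2],o2-o1,rcond=None)[0]
    p,q=o1+d1*s[0],o2+d2*s[1]; return ((p+q)/2).round(3),np.linalg.norm(p-q).round(3)
print("sleeve",tri((211.1,249.3),(205.6,176.7)))
print("axis",tri((180.6,253.1),(195.8,159.6)))
print("vise handle",tri((268,248),(252,213)))
print("vise top end", at_z("top",(225,115),.08), at_z("top",(245,195),.08))
print("bush",tri((163,286),(176,155)))
print("stop",at_z("top",(152,157),.05))
print("lamp low rim L",tri((150,62),(283,122)),"lamp R",tri((237,107),(335,125)), "apex", tri((240,0),(410,55)))
p=np.array([.64,-.03,.33])
for a in np.arange(0,360,45):
    q=(R.from_euler('z',a,degrees=True)*R.from_euler('x',180,degrees=True)).as_quat()
    print(a,ik(p,q))
i=eyes.camera_info("wrist"); print(i)
```

```text
sleeve (array([ 0.62 , -0.042,  0.119]), np.float64(0.003))
axis (array([ 0.668, -0.012,  0.114]), np.float64(0.007))
vise handle (array([ 0.545, -0.152,  0.047]), np.float64(0.0))
vise top end [ 0.79523257 -0.07458465  0.08      ] [ 0.58578873 -0.13543027  0.08      ]
bush (array([0.684, 0.047, 0.072]), np.float64(0.006))
stop [0.6862764  0.11798926 0.05      ]
lamp low rim L (array([ 0.722, -0.191,  0.416]), np.float64(0.145)) lamp R (array([ 0.707, -0.335,  0.262]), np.float64(0.002)) apex (array([ 0.747, -0.43 ,  0.467]), np.float64(0.018))
0 [-1.39998255e-01  4.85397046e-01  1.25224602e+00 -4.44089210e-16
  1.40394959e+00  1.43079807e+00]
45 [-1.39998255e-01  4.85397046e-01  1.25224602e+00 -4.44089210e-16
  1.40394959e+00  6.45399909e-01]
90 [-0.13999825  0.48539705  1.25224602  0.          1.40394959 -0.13999825]
135 [-0.13999825  0.48539705  1.25224602  0.          1.40394959 -0.92539642]
180 [-0.13999825  0.48539705  1.25224602  0.          1.40394959 -1.71079458]
225 [-0.13999825  0.48539705  1.25224602  0.          1.40394959 -2.49619274]
270 [-1.39998255e-01  4.85397046e-01  1.25224602e+00 -4.44089210e-16
  1.40394959e+00  3.00159440e+00]
315 [-1.39998255e-01  4.85397046e-01  1.25224602e+00 -4.44089210e-16
  1.40394959e+00  2.21619624e+00]
{'fx': 346.9955040154732, 'fy': 346.9955040154732, 'cx': 278.077221196106, 'cy': 209.34783154855225, 'k1': -0.044022308068671696, 'mount': array([[-4.90596983e-04, -9.61560687e-01, -2.74592069e-01,
         7.67544593e-02],
       [ 9.99999878e-01, -4.58300177e-04, -1.81773241e-04,
         6.81732753e-04],
       [ 4.89404089e-05, -2.74592125e-01,  9.61560795e-01,
        -9.20952122e-02],
       [ 0.00000000e+00,  0.00000000e+00,  0.00000000e+00,
         1.00000000e+00]])}
```

```bash
cat >> h.py <<'E'
Q=(R.from_euler('z',90,degrees=True)*R.from_euler('x',180,degrees=True)).as_quat()
E
python3 - <<'E'
from h import *
for z in (.25,.35,.45): print(z,[at_z("top",p,z).round(2) for p in ((275,90),(283,122),(335,130))])
bot.move_pose([.2,-.4,.3],sensors.read_state()["eef_rot"])
bot.move_pose([.45,-.02,.3],Q)
bot.move_pose([.635,-.03,.3],Q)
s=sensors.read_state(); im=eyes.grab_frame("wrist"); cv2.imwrite("pics/w1.png",im[:,:,::-1])
print(s["time"],s["eef_pos"])
for t in ("bush_feed_sleeve","bush_feed_axis"):
    for r in nets.spot_point("wrist",t): print(t,r["p"],r["location"],at_z("wrist",r["location"],.116,s).round(4))
E
```

```text
0.25 [array([ 0.79, -0.21,  0.25]), array([ 0.72, -0.23,  0.25]), array([ 0.7 , -0.34,  0.25])]
0.35 [array([ 0.74, -0.21,  0.35]), array([ 0.68, -0.23,  0.35]), array([ 0.67, -0.32,  0.35])]
0.45 [array([ 0.7 , -0.21,  0.45]), array([ 0.64, -0.23,  0.45]), array([ 0.63, -0.31,  0.45])]
3.575 [ 0.63432754 -0.03059904  0.29962876]
bush_feed_sleeve 0.7 [261.7, 220.6] [ 0.6199 -0.0424  0.116 ]
bush_feed_axis 0.95 [317.7, 181.6] [ 0.6656 -0.0094  0.116 ]
```

View pics/w1.png

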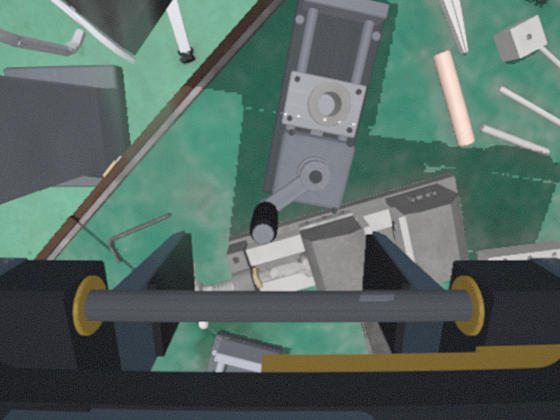

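The wrist view shows the bush slide upright in the picture: sleeve at (262,222), axis at (317,178), bush at (327,104). This matches the networks, so I descend and grip.

Run:
```python
from h import *
p=np.array([.6200,-.0424])
bot.servo_line([*p,.24],rate=.15)
bot.servo_line([*p,.178],rate=.08)
print(sensors.read_state()["force"])
bot.set_gripper(0.0,25)
bot.pause(.4)
s=sensors.read_state(); print(s["time"],s["eef_pos"],s["force"],s["opening"],s["grip_force"])
im=eyes.grab_frame("wrist"); cv2.imwrite("pics/w2.png",im[:,:,::-1])
```

```text
[ 0.62895823 -0.32797129  0.03592328]
6.675 [ 0.62048231 -0.04238967  0.17808097] [ 4.09144589  0.81248621 -2.53010827] 0.021575617188413422 24.998673498630524
```

View pics/w2.png

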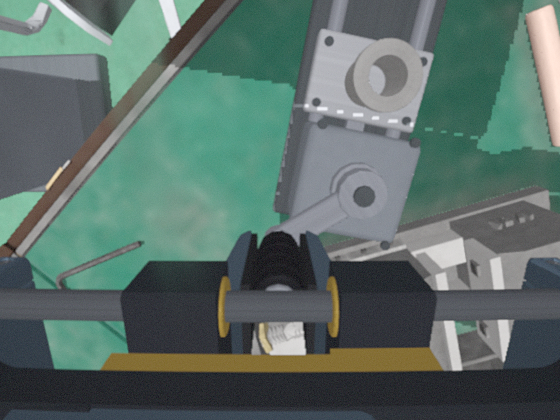

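The picture shows the sleeve held between the pads at about (280,270), with opening 21.6 mm and grip 25 N. Now I wind clockwise with a gentle radial force correction, stopping when the tangential force climbs.

Run:
```python
from h import *
c=np.array([.6665,-.0110]); r=.055; z=.178
s=sensors.read_state(); e=s["eef_pos"][:2]-c
phi=phi0=np.arctan2(e[1],e[0])
d=np.radians(10); t0=s["time"]
for k in range(40):
    phi-=d
    bot.servo_line([*(c+r*np.array([np.cos(phi),np.sin(phi)])),z],rate=.08)
    s=sensors.read_state(); u=np.array([np.cos(phi),np.sin(phi)]); t=np.array([u[1],-u[0]])
    fr,ft=s["force"][:2]@u,s["force"][:2]@t
    e=s["eef_pos"][:2]-c; w=phi0-phi
    print(k,round(w,2),"fr %.1f ft %.1f fz %.1f open %.4f lag %.4f t %.1f"%(fr,ft,s["force"][2],s["opening"],np.linalg.norm(e-r*u),s["time"]-t0),c.round(4))
    if np.hypot(fr,ft)>50 or s["opening"]<.018 or s["time"]>34: print("ABORT"); break
    if w>3.9:
        if ft<-14: print("STOP"); break
        d=np.radians(4)
    c=c+np.clip(2e-4*fr,-.001,.001)*u
```

```text
0 0.17 fr -0.5 ft 3.2 fz -0.4 open 0.0214 lag 0.0005 t 0.3 [ 0.6665 -0.011 ]
1 0.35 fr -2.0 ft 2.1 fz -0.5 open 0.0214 lag 0.0003 t 0.5 [ 0.6666 -0.011 ]
2 0.52 fr -1.3 ft 1.6 fz 0.3 open 0.0215 lag 0.0003 t 0.8 [ 0.667  -0.0109]
3 0.7 fr -3.5 ft 2.2 fz -1.2 open 0.0215 lag 0.0004 t 1.1 [ 0.6673 -0.0108]
4 0.87 fr -2.9 ft 2.3 fz -0.8 open 0.0215 lag 0.0003 t 1.3 [ 0.6679 -0.0109]
5 1.05 fr -2.1 ft 2.9 fz 0.6 open 0.0218 lag 0.0004 t 1.6 [ 0.6685 -0.0111]
6 1.22 fr -1.0 ft 1.9 fz 1.4 open 0.0218 lag 0.0003 t 1.9 [ 0.6689 -0.0112]
7 1.4 fr -3.0 ft 2.6 fz -0.2 open 0.0214 lag 0.0004 t 2.1 [ 0.669  -0.0114]
8 1.57 fr -2.1 ft 3.4 fz 0.5 open 0.0216 lag 0.0003 t 2.4 [ 0.6694 -0.0118]
9 1.75 fr -3.3 ft 2.4 fz 1.3 open 0.0217 lag 0.0002 t 2.7 [ 0.6697 -0.0121]
10 1.92 fr -0.9 ft 1.9 fz 0.4 open 0.0217 lag 0.0000 t 2.9 [ 0.67   -0.0127]
11 2.09 fr -1.9 ft 1.5 fz 1.1 open 0.0215 lag 0.0002 t 3.2 [ 0.67   -0.0129]
12 2.27 fr -3.9 ft 2.0 fz 1.5 open 0.0216 lag 0.0003 t 3.5 [ 0.67   -0.0133]
13 2.44 fr -1.7 ft 2.4 fz 1.0 open 0.0216 lag 0.0001 t 3.8 [ 0.6699 -0.014 ]
14 2.62 fr -2.4 ft 2.4 fz 1.8
[... 741 characters left out ...]
4 4.15 fr -1.3 ft 0.8 fz 2.9 open 0.0214 lag 0.0003 t 6.7 [ 0.6661 -0.0161]
25 4.22 fr -2.0 ft 1.9 fz 1.2 open 0.0216 lag 0.0004 t 6.9 [ 0.6659 -0.016 ]
26 4.29 fr -0.5 ft 1.9 fz 1.1 open 0.0217 lag 0.0004 t 7.2 [ 0.6655 -0.0159]
27 4.36 fr -1.9 ft 2.2 fz 2.1 open 0.0217 lag 0.0004 t 7.4 [ 0.6654 -0.0158]
28 4.43 fr 1.0 ft 0.8 fz 1.3 open 0.0211 lag 0.0004 t 7.7 [ 0.6651 -0.0156]
29 4.5 fr -1.5 ft 2.3 fz 1.8 open 0.0217 lag 0.0004 t 7.9 [ 0.6653 -0.0157]
30 4.57 fr -3.2 ft 2.3 fz 3.0 open 0.0217 lag 0.0004 t 8.2 [ 0.6651 -0.0155]
31 4.64 fr -0.3 ft -11.0 fz -3.4 open 0.0216 lag 0.0011 t 8.4 [ 0.6646 -0.015 ]
32 4.71 fr 7.3 ft -25.2 fz -14.0 open 0.0216 lag 0.0034 t 8.7 [ 0.6646 -0.015 ]
STOP
```

Run:
```python
from h import *
im=eyes.grab_frame("wrist"); cv2.imwrite("pics/w3.png",im[:,:,::-1])
im=eyes.grab_frame("scene"); cv2.imwrite("pics/s3.png",cv2.resize(im[200:380,80:320],None,fx=3,fy=3)[:,:,::-1])
```

```text
(no output)
```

View pics/w3.png

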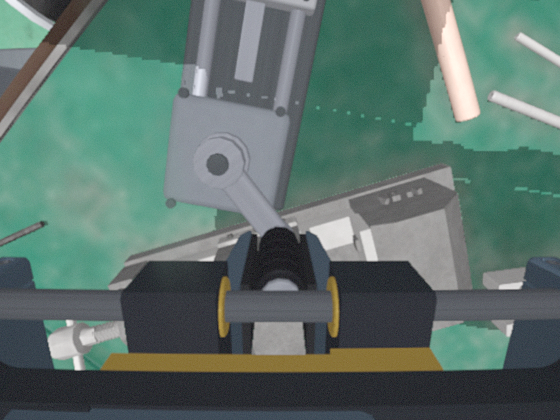

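View pics/s3.png

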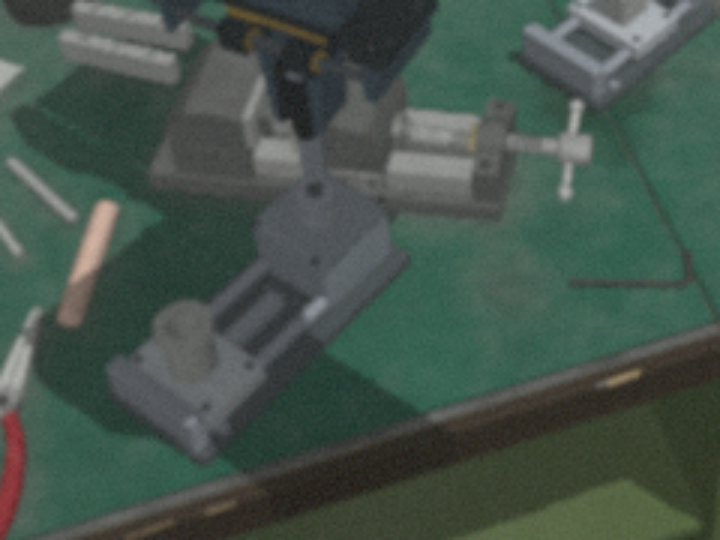

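The wrist view shows the crank arm pointing down-right, with the carriage gone from the housing. The scene crop shows the carriage against the stop block at about (190,390). I unload, release and lift.

Run:
```python
from h import *
s=sensors.read_state(); p=s["eef_pos"]; print(p,s["force"])
bot.servo_line([p[0],p[1],.178],rate=.05); print(sensors.read_state()["force"])
bot.set_gripper(.09); bot.pause(.2)
s=sensors.read_state(); p=s["eef_pos"]; print(p,s["force"],s["opening"])
bot.servo_line([p[0],p[1],.30],rate=.1)
s=sensors.read_state()
eyes.grab_frame("wrist"); print([(r["p"],at_z("wrist",r["location"],.116,s).round(4)) for r in nets.spot_point("wrist","bush_feed_sleeve")])
bot.pause(.5); s=sensors.read_state(); print(s["time"],s["force"],s["grip_force"])
im=eyes.grab_frame("scene"); cv2.imwrite("pics/s4.png",cv2.resize(im[130:380,80:380],None,fx=2,fy=2)[:,:,::-1])
```

```text
[ 0.69892861 -0.05991033  0.17845525] [ 24.38399321  10.00057392 -12.92227531]
[ 9.12037043  3.52019011 -1.59889149]
[ 0.69892831 -0.05992178  0.17799164] [-0.07163006 -0.27351215 -0.92055584] 0.08981753722410499
[(0.73, array([ 0.6987, -0.0565,  0.116 ]))]
19.0167 [ 0.87901144  0.37131162 -0.96145775] 0.0
```

View pics/s4.png

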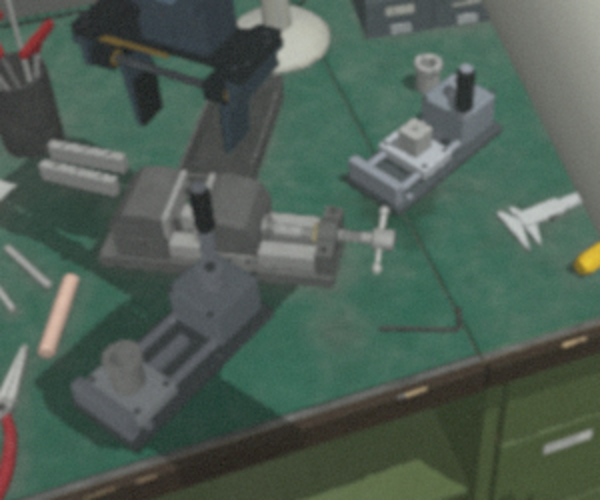

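The scene crop shows the carriage against the stop at about (125,390), the sleeve free at (200,205), the gripper clear above it, and the other slide's sleeve unmoved at (465,90).

```bash
python3 -c "
from station import bot
print(bot.hand_in())"
```

```text
the job is handed in; nothing more can be done
None
```

The bush slide's crank is wound clockwise until it hit the hard stop, with the carriage against its stop block. The sleeve was held the whole way and then released, the other slide's crank was left alone, and the job is handed in (about 19 s used); the hand-in returned no verdict.

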